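Clear the carton and hold the parts feeder's run dial in the third notch

ROBOT

A 6-joint arm with a two-finger parallel gripper is mounted at the origin on the work surface. World frame = base frame: x ahead of the robot, y to its left, z up, the work surface at z = 0. Lengths are in m, angles in rad, forces in N, time in s.
With the tool pointing down it reaches from about 0.225 to 0.875 m from the base axis. Payload 3.4 kg.
Tool frame: the origin (TCP) lies at the very end of the fingers, on their centre line; the grasp point (between the pads) lies 19 mm behind it; z points along the fingers, y is the direction in which the jaws open and shut (so a half turn about z gives the same grasp; the last joint's range is limited). The gripper opens to 85 mm and grips with 20 to 120 N. Pads are 22 mm wide; open, the fingers measure 114 mm over their backs; the gripper's body (76 mm by 85 mm) begins 54 mm behind the grasp point. The pads swing forward as they close: fully open they stand 13 mm farther back than shut.
Start: joints at [-1.312, 0.276, 1.505, -0, 1.361, -0.121], TCP at [0.213, -0.534, 0.231] pointing down, gripper open.
Joint ranges: [-2.89, 2.89], [-0.75, 2.08], [0.22, 2.7], [-1.18, 4.32], [0.11, 2.71], [-2.7, 2.7]. Speed limits (rad/s): [2.57, 2.57, 3.14, 3.14, 3.14, 3.14].

INTERFACE

Orientations are given as a unit quaternion [w, x, y, z].
In Python, from rig import manip, eyes gives the robot as it stands. The module is installed in compiled form; this text tells all that it offers.
- The arm moves only by the tool servo_tool, never from a script. Its argument "deltas" is one flat list of numbers, 6 for each row, row after row: the shift along the tool's x, y, z in cm, then the turn, a rotation vector about the tool's x, y, z in degrees. A call has 1 to 20 rows; each row shifts and turns the pose as measured when the row begins, along the tool's axes as they then stand; what a row does not reach is not made up. A row lasts 1/10 s, in which the tool goes at most 50 mm and 8.59 degrees, less where a joint would pass 70% of its speed; a pose out of reach is approached as far as the arm can. A call with a gripper value outside its range is refused whole. "jaw" is the finger opening in cm, from 0 to 8.54, set as the call begins (left out, the last holds). The fingers move at their own pace and stop on an object; "grip_force" is the grip in N (left out, the last holds). Time passes only in rows, so rows that do not move let the fingers close. It gives the time, the measured TCP pose, the force and the opening at its end, in the units of the state.
- manip.get_state(): the state, without advancing time (a new reading comes with each control period).
- eyes.get_image(name): name is "scene" or "side" or "wrist"; returns (picture, depth): 400x640x3 uint8, red, green, blue; 400x640 float32, m along the optical axis (not along the pixel's ray), 0 where there is no reading.
- eyes.get_calibration(name): a dict with "camera_matrix" (3x3 intrinsics, pixels), "rvec" (rotation vector, rad) and "tvec" (3), from world to camera coordinates, as OpenCV has them. Camera axes: x right, y down, z forward; pixel columns grow to the right and rows downward; lengths in m; the calibration is good to about 2 mm. A picture is of the moment at which its call begins: read the wrist's pose just before it. get_calibration takes no time and is no camera call; for the wrist camera it gives the pose at the moment of the call.
- manip.sign_off(): hands the job in, once; it reports no verdict.
The state is a dict: "clock": time; "qpos": joint angles; "qd": joint speeds; "effort": joint torques, N m; "position": TCP position; "ee_rot": TCP orientation; "contact_force": force on the tool from outside, world axes, zero at the start; "moment": the same for the moment, N m; "width": finger opening in m.
Only numpy, scipy, OpenCV 4.12 (cv2) and the standard library are available. Lean on these libraries where they do the work, as an engineer would, in place of code of your own. Each camera call takes 0.05 s, during which the arm holds its last target.

TASK

A carton has been left standing on the parts feeder, in the way of its spring-return run dial: pick it up and set it down gently, upright, in the shallow blue-grey tray and let go of it, without pushing the dial's lever into it. Then turn the dial by its orange post, past the first two notches, to the third (the green dots), and hold it there against its spring: do not let go, the job finishes while you are still holding the dial in the third notch. Leave the bearing ring, the small white box and the yellow bottle where they are.

Things in the scene. Friction and masses are not known exactly. Their poses are not given: they have to be found in the camera images.
- carton_center (a point): The carton in the way: brown cardboard box with a white label, 46 mm (its x) by 64 mm (its y) by 70 mm high, about 0.25 kg, standing upright on the feeder's white deck (deck 24 mm above the table). The point is its centre, 35 mm above its underside; z up.
- tray_in (a point): Shallow open tray, blue-grey, fixed to the table, 160 mm (its x) by 170 mm (its y), walls 4 mm thick and 30 mm high from the table. The point is the centre of its inner floor, 4 mm above the table. It is empty and has room for the carton at its centre.
- dial (a joint): Angle of the feeder's run dial in rad: 0 at rest (red dot), growing anticlockwise seen from above. Notches (felt as a change of resistance) at 0.48, 0.96 and 1.44; end stop at 1.66. A spring turns it back to 0 from everywhere, the notches do not keep it. Sideways force at the post: 3 N at rest, 5, 6 and 7 N in the three notches, about 2.5 N more over the hump 0.12 rad past each notch and 2.5 N less 0.12 rad before it; about 11 N at 1.56.
- dial_post (a point): Upright orange post on the dial's black lever, round, 16 mm across, standing from 43 to 104 mm above the table, to be gripped or pushed sideways. The point is on the post's axis, 80 mm above the table, and moves with the dial on a circle of 80 mm radius about point dial_axis. The lever and hub beneath lie below 43 mm above the table and the hub is 58 mm across. The post is fixed to the lever and turns with it.
- dial_axis (a point): Point on the dial's vertical turning axis, 80 mm above the table. The feeder (white deck 210 by 260 mm, 24 mm high; bowl 130 mm high, 172 mm across, its centre 190 mm from the dial axis along the feeder's own x, which points away from the robot) is fixed to the table.
- notch1 (a point): Where the post's point (point dial_post) is when the dial is in the first notch; one black dot on the deck, 106 mm from the axis.
- notch2 (a point): The same for the second notch; two black dots.
- notch3 (a point): The same for the third notch, where the dial must be held; three green dots, at first beside or under the carton.
- bearing: Steel bearing ring lying on the feeder's deck, 48 mm across, 16 mm high; origin at the centre of its underside. Not to be moved.
- spare_box: Small white box with a blue band lying on the feeder's deck, 50 by 38 by 26 mm high; origin at the centre of its underside. Not to be moved.
- oil_can: Yellow bottle with black cap standing on the table beyond the tray, 52 mm across, 120 mm high; origin at the centre of its underside. Not to be moved.
Not all that is in view belongs to the job. Of the things that look like the part that bears carton_center, the larger one is meant. What is shaped like the part that bears tray_in but red is not meant.

How it is judged:
By the outcome, as a careful person would: the job done as asked, in the order asked, and still so for the second after the job is handed in, while the arm keeps its last pose, push and grip.
It also fails if it takes over 58 s, if anything falls off the work surface, if the arm or the gripper's body presses on something with over 40 N, if the wrist force passes 120 N, or if a joint passes its speed limit or range.

## Working session

There is one attempt and no reset: what is moved stays moved. The work goes in short steps, Python scripts to look and compute and a tool call to move; the robot and the scene stay as the last step left them, time stands still between calls to the robot, and variables do not carry over. Pictures are saved under pics/ and viewed, and the job is handed in when it is done.

Besides the shell and the picture viewer there is one more tool, called after ">>>" as a command line: name --argument value ..., lists and objects as JSON in quotes. servo_tool: Moves the arm, as the interface text tells. Its arguments: {"type":"object","properties":{"deltas":{"type":"array","items":{"type":"number"}},"jaw":{"type":"number"},"grip_force":{"type":"number"}},"required":["deltas"]}

```bash
mkdir -p pics; cat > h.py <<'E'
import numpy as np, cv2
from rig import manip, eyes
def grab(n,tag):
    im,d=eyes.get_image(n); c=eyes.get_calibration(n)
    cv2.imwrite(f'pics/{tag}.png',im[:,:,::-1]); np.savez(f'pics/{tag}.npz',im=im,d=d,K=c['camera_matrix'],r=np.array(c['rvec'],float),t=np.array(c['tvec'],float))
def load(tag): return np.load(f'pics/{tag}.npz')
def p3(z,u,v,dep=None):
    d=z['d'][v,u] if dep is None else dep
    R=cv2.Rodrigues(z['r'])[0]; pc=np.linalg.inv(z['K'])@np.array([u,v,1.])*d
    return R.T@(pc-z['t'].ravel())
def onz(z,u,v,h):
    R=cv2.Rodrigues(z['r'])[0]; ray=R.T@np.linalg.inv(z['K'])@np.array([u,v,1.]); c=-R.T@z['t'].ravel()
    return c+ray*(h-c[2])/ray[2]
def cloud(z):
    v,u=np.mgrid[0:400,0:640]; R=cv2.Rodrigues(z['r'])[0]
    pc=(np.linalg.inv(z['K'])@np.stack([u.ravel(),v.ravel(),np.ones(u.size)]))*z['d'].ravel()
    return (R.T@(pc-z['t'].reshape(3,1))).T.reshape(400,640,3)
E
python3 - <<'E'
from h import *
for n in ['scene','side','wrist']: grab(n,n+'0')
s=manip.get_state(); print(s)
E
```

```text
{'clock': 0.15, 'qpos': array([-1.31201782e+00,  2.76485040e-01,  1.50581547e+00, -2.41197994e-05,
        1.36067212e+00, -1.20972724e-01]), 'qd': array([-0.00083686, -0.00247767, -0.00307267, -0.00033177, -0.00074602,
       -0.0002578 ]), 'effort': array([ 1.25270490e-03, -4.17144334e+01, -2.46033025e+01, -1.52918369e-04,
        7.53751548e-03,  6.31063969e-06]), 'position': array([ 0.21305297, -0.53367582,  0.23062897]), 'ee_rot': array([-6.87537643e-04,  9.82027008e-01,  1.88739181e-01, -5.92693978e-05]), 'contact_force': array([ 0.95325062,  0.24007975, -0.65634087]), 'moment': array([-0.03830066,  0.06488389,  0.04996323]), 'width': 0.08517040424280432}
```

View pics/scene0.png

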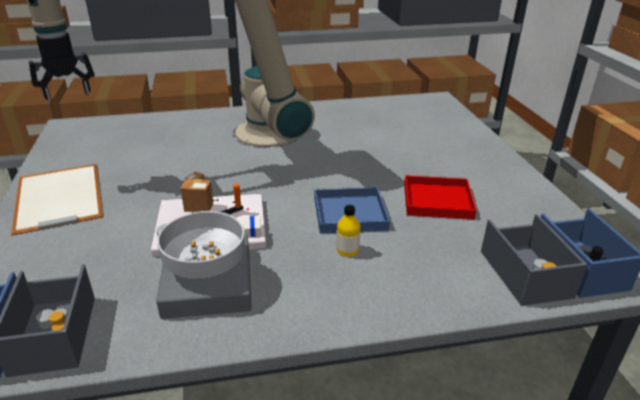

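View pics/side0.png

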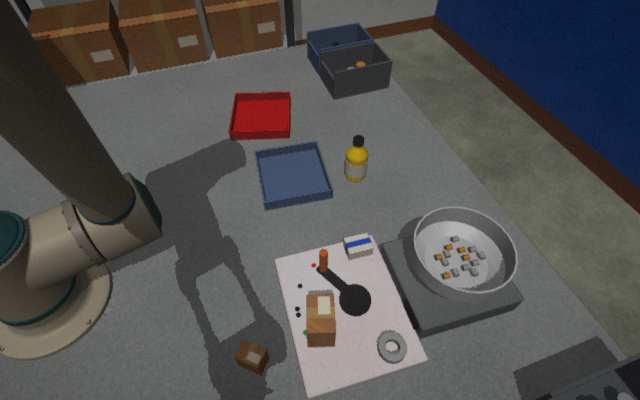

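View pics/wrist0.png

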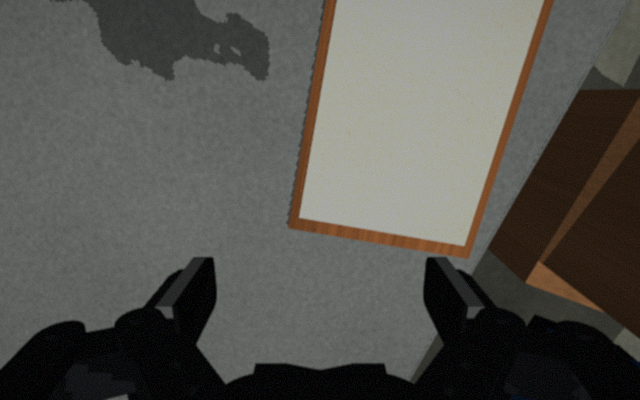

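The side view shows the large carton at about (320,320), the post at (323,262), the hub at (355,300), the tray at (293,176), the bearing at (391,346) and a small decoy box at (252,357). I'll measure from this view.

```bash
python3 - <<'E'
from h import *
z=load('side0'); c=z['im'][215:400,230:450,::-1]
cv2.imwrite('pics/crop1.png',cv2.resize(c,None,fx=3.6,fy=3.2,interpolation=cv2.INTER_CUBIC)[:600])
P=cloud(z); 
X=P[...,0];Y=P[...,1];Z=P[...,2]
d=z['d']>0
# carton top
m=d&(abs(Z-0.094)<0.006)
m2=np.zeros_like(m); m2[270:370,290:350]=1; m&=m2
pts=P[m][:,:2].astype(np.float32); print('carton top',len(pts),cv2.minAreaRect(pts),Z[m].mean(), pts.mean(0))
# deck
m=d&(abs(Z-0.024)<0.005); m2[:]=0; m2[225:400,260:450]=1; m&=m2
pts=P[m][:,:2].astype(np.float32); print('deck',len(pts),cv2.minAreaRect(pts),Z[m].mean())
# post
m2[:]=0; m2[240:275,312:335]=1; m=d&m2&(Z>0.06)
im=z['im'].astype(int); o=(im[...,0]>120)&(im[...,1]<100)
m3=m2&o&d; print('post',P[m3].mean(0),P[m3].min(0),P[m3].max(0),m3.sum())
m4=m3&(Z>0.099); print(P[m4].mean(0), m4.sum())
# tray rim
m2[:]=0; m2[135:215,245:340]=1; m=d&m2&(abs(Z-0.03)<0.005)
pts=P[m][:,:2].astype(np.float32); print('tray',len(pts),cv2.minAreaRect(pts))
m=d&m2&(abs(Z-0.004)<0.004)&(im[...,2]>im[...,0]+15)
print('floor',P[m].mean(0))
# bowl
m2[:]=0; m2[200:340,380:530]=1; m=d&m2&(abs(Z-0.13)<0.006)
print('bowl',cv2.minEnclosingCircle(P[m][:,:2].astype(np.float32)))
for n,u,v in [('decoy',252,355),('hub',355,300),('bear',391,346),('box',358,244),('bottle',357,143)]: print(n,P[v,u])
E
```

```text
carton top 1144 ((0.46267807483673096, -0.22618918120861053), (0.06496388465166092, 0.045731768012046814), 72.09532165527344) 0.09416563223278018 [ 0.46169457 -0.22820312]
deck 12361 ((0.516228973865509, -0.19857241213321686), (0.26041480898857117, 0.33147141337394714), 86.5927505493164) 0.024017975654872726
post [ 0.50126959 -0.12448859  0.0876778 ] [ 0.48832853 -0.13568926  0.02348043] [ 0.52692284 -0.08032836  0.10624581] 62
[ 0.50266739 -0.12952376  0.10421646] 46
tray 521 ((0.5237729549407959, 0.15093660354614258), (0.17401725053787231, 0.16003452241420746), 83.93257141113281)
floor [0.52454653 0.15840523 0.00447683]
bowl ((0.7277399897575378, -0.21081961691379547), 0.08653944730758667)
decoy [ 0.34146627 -0.23733094  0.04639127]
hub [ 0.5370525  -0.2036252   0.03913389]
bear [ 0.56650725 -0.29333599  0.02282634]
box [ 0.58467506 -0.10407211  0.05135965]
bottle [0.66379205 0.09824921 0.11796213]
```

View pics/crop1.png

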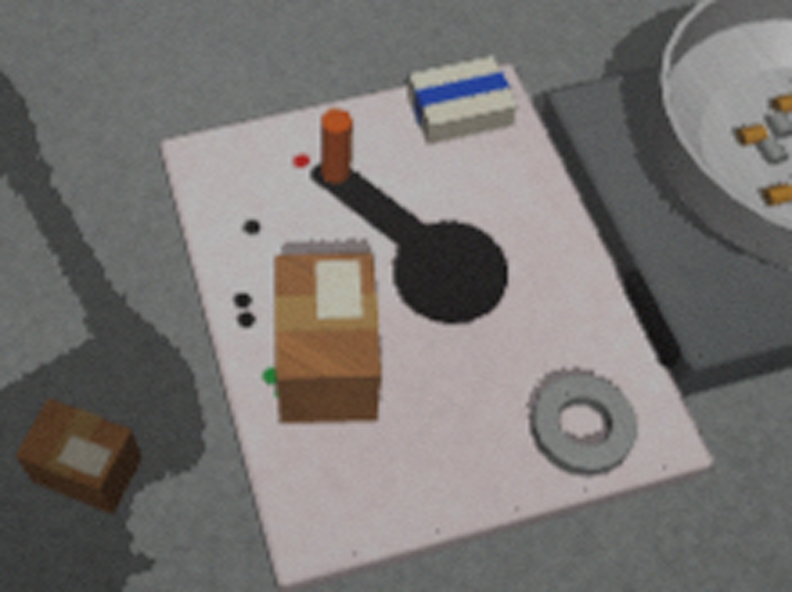

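```bash
cat >> h.py <<'E'
from scipy.spatial.transform import Rotation as Ro
def pose():
    s=manip.get_state(); q=s['ee_rot']; return s['position'],Ro.from_quat([q[1],q[2],q[3],q[0]]),s
def yawx(R): 
    x=R.as_matrix()[:,0]; return np.degrees(np.arctan2(x[1],x[0]))
def down(yaw):
    a=np.radians(yaw); x=np.array([np.cos(a),np.sin(a),0]); zz=np.array([0,0,-1.]); return Ro.from_matrix(np.stack([x,np.cross(zz,x),zz],1))
def plan(p1,yaw,vmax=4.0,wmax=8.0,n=None):
    p,R,s=pose(); Rt=down(yaw); w=(R.inv()*Rt).as_rotvec(degrees=True); d=(np.array(p1)-p)*100
    n=n or int(max(np.ceil(np.linalg.norm(d)/vmax),np.ceil(np.linalg.norm(w)/wmax),1))
    Rc=R; print('rows',n,'dist',np.linalg.norm(d))
    for i in range(n):
        l=Rc.inv().apply(d/n); print(', '.join(f'{v:.1f}' for v in np.r_[l,w/n])+',')
        Rc=Rc*Ro.from_rotvec(w/n,degrees=True)
def st():
    p,R,s=pose(); print('t',round(s['clock'],2),'p',np.round(p,4),'yaw',round(yawx(R),1),'tilt',np.round(R.as_matrix()[:,2],3),'F',np.round(s['contact_force'],1),'w',round(s['width'],4))
E
python3 - <<'E'
from h import *
z=load('side0')
cr=lambda a,b:(230+a/3.6,215+b/3.2)
D={'red':(302,160),'b1':(252,227),'b2':(244,310),'hubc':(451,270)}
for k,v in D.items():
    u=cr(*v); p=onz(z,*u,0.024 if k!='hubc' else .04); print(k,p)
    if k!='hubc':
        D[k]=p
from scipy.optimize import least_squares
L=[('red',0),('b1',.48),('b2',.96)]
def f(x): return np.concatenate([D[k][:2]-(x[:2]+.106*np.array([np.cos(x[2]+t),np.sin(x[2]+t)])) for k,t in L])
r=least_squares(f,[.538,-.2,2.04]); print(r.x,np.degrees(r.x[2]),f(r.x)*1000)
pt=onz(z,*cr(337,119),.104); print('post',pt, np.hypot(*(pt[:2]-r.x[:2])),np.degrees(np.arctan2(*(pt[:2]-r.x[:2])[::-1])))
plan([.4627,-.2262,.22],72)
E
```

```text
red [ 0.4927413 -0.1044766  0.024    ]
b1 [ 0.45362234 -0.13763543  0.024     ]
b2 [ 0.43463844 -0.18432851  0.024     ]
hubc [ 0.53777729 -0.20303623  0.04      ]
[ 0.53963034 -0.19975674  2.03329272] 116.4990914059622 [ 0.40642669  0.41634749 -0.25104178 -0.18233794 -0.15538533 -0.23400925]
post [ 0.50403664 -0.12823235  0.104     ] 0.07989148542153304 116.45697222370782
rows 10 dist 39.62044861522619
3.5, -1.9, 0.1, -0.0, -0.0, -5.0,
3.6, -1.6, 0.1, -0.0, -0.0, -5.0,
3.7, -1.3, 0.1, -0.0, -0.0, -5.0,
3.8, -1.0, 0.1, -0.0, -0.0, -5.0,
3.9, -0.6, 0.1, -0.0, -0.0, -5.0,
4.0, -0.3, 0.1, -0.0, -0.0, -5.0,
4.0, 0.1, 0.1, -0.0, -0.0, -5.0,
3.9, 0.4, 0.1, -0.0, -0.0, -5.0,
3.9, 0.8, 0.1, -0.0, -0.0, -5.0,
3.8, 1.1, 0.1, -0.0, -0.0, -5.0,
```

>>> servo_tool --deltas '[3.5,-1.9,0.1,0,0,-5,3.6,-1.6,0.1,0,0,-5,3.7,-1.3,0.1,0,0,-5,3.8,-1,0.1,0,0,-5,3.9,-0.6,0.1,0,0,-5,4,-0.3,0.1,0,0,-5,4,0.1,0.1,0,0,-5,3.9,0.4,0.1,0,0,-5,3.9,0.8,0.1,0,0,-5,3.8,1.1,0.1,0,0,-5]' --jaw 8.54

```text
clock: 1.15
position: [0.4647, -0.217, 0.2168]
ee_rot: [-0.002, 0.803, 0.596, -0.001]
contact_force: [-0.1, -0.9, -0.3]
width: 0.0855
```

```bash
python3 - <<'E'
from h import *
st(); plan([.4627,-.2262,.20],72); grab('wrist','w1'); st()
E
```

```text
t 1.15 p [ 0.4647 -0.217   0.2168] yaw 73.2 tilt [-0.003  0.002 -1.   ] F [-0.1 -0.9 -0.3] w 0.0855
rows 1 dist 1.9270572127107204
-0.9, 0.1, 1.7, -0.2, -0.1, 1.2,
t 1.2 p [ 0.4682 -0.2116  0.2166] yaw 73.5 tilt [ 0.001  0.008 -1.   ] F [ 3.9  3.6 -0.1] w 0.0856
```

View pics/w1.png

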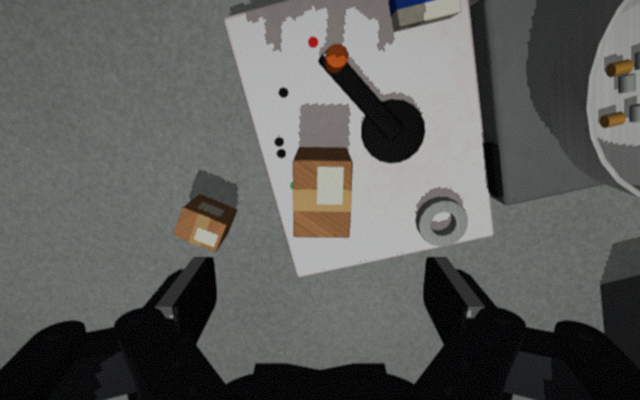

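Wrist view: carton top spans about (293–352, 160–237), well aligned with the jaws; the lever is at rest clear of it.

```bash
python3 - <<'E'
from h import *
z=load('w1'); P=cloud(z); Z=P[...,2]; m2=np.zeros(Z.shape,bool); m2[140:250,280:365]=1
m=m2&(abs(Z-.094)<.006); pts=P[m][:,:2].astype(np.float32); print(cv2.minAreaRect(pts),Z[m].mean())
for u,v in [(293,160),(351,160),(351,237),(293.5,237)]: print(onz(z,u,v,.094))
c=[onz(z,u,v,.024) for u,v in [(313,42),(283.5,92.5),(280,148)]]; print(c, onz(z,337,56,.104))
st(); plan([.4627,-.2262,.13],72,vmax=3)
E
```

```text
((0.4689788222312927, -0.21934929490089417), (0.06411780416965485, 0.04598056152462959), 72.40709686279297) 0.09343249608425341
[ 0.45687436 -0.18257019  0.094     ]
[ 0.49907405 -0.19507197  0.094     ]
[ 0.48269033 -0.25572516  0.094     ]
[ 0.43813964 -0.24255339  0.094     ]
[array([ 0.49676276, -0.0982103 ,  0.024     ]), array([ 0.45871308, -0.13122921,  0.024     ]), array([ 0.43977497, -0.17835433,  0.024     ])] [ 0.5081629  -0.12202058  0.104     ]
t 1.2 p [ 0.4682 -0.2116  0.2166] yaw 73.5 tilt [ 0.001  0.008 -1.   ] F [ 3.9  3.6 -0.1] w 0.0856
rows 3 dist 8.801102345865978
-0.5, -0.0, 2.9, -0.0, -0.2, 0.5,
-0.5, -0.0, 2.9, -0.0, -0.2, 0.5,
-0.5, -0.0, 2.9, -0.0, -0.2, 0.5,
```

>>> servo_tool --deltas '[-0.8,0,2.9,0,0,0.5,-0.6,0,2.9,0,0,0.5,0,0,2,0,0,0,0,0,0,0,0,0]'

```text
clock: 1.6
position: [0.4666, -0.2215, 0.1366]
ee_rot: [-0.002, 0.804, 0.594, 0.003]
contact_force: [-1.5, -0.1, 0.3]
width: 0.0859
```

```bash
sed -i 's/im,d=eyes.get_image(n); c=eyes.get_calibration(n)/c=eyes.get_calibration(n); im,d=eyes.get_image(n)/' h.py; python3 - <<'E'
from h import *
st(); grab('wrist','w2');st(); plan([.464,-.2255,.058],72,vmax=2)
z=load('w2'); P=cloud(z); Z=P[...,2]; 
m=(abs(Z-.094)<.006); m[:,:200]=0;m[:,450:]=0; m[:100]=0
n,l,s,c=cv2.connectedComponentsWithStats(m.astype(np.uint8)); k=1+np.argmax(s[1:,4]); print(s[k],cv2.minAreaRect(P[l==k][:,:2].astype(np.float32)))
E
```

```text
t 1.6 p [ 0.4666 -0.2215  0.1366] yaw 72.9 tilt [ 0.003  0.008 -1.   ] F [-1.5 -0.1  0.3] w 0.0859
t 1.65 p [ 0.4674 -0.2221  0.1379] yaw 72.9 tilt [ 0.005  0.006 -1.   ] F [-0.3 -0.6 -0.8] w 0.0856
rows 5 dist 8.003479353884625
-0.1, -0.0, 1.6, 0.0, -0.1, 0.2,
-0.1, -0.0, 1.6, 0.0, -0.1, 0.2,
-0.1, -0.0, 1.6, 0.0, -0.1, 0.2,
-0.1, -0.0, 1.6, 0.0, -0.1, 0.2,
-0.1, -0.0, 1.6, 0.0, -0.1, 0.2,
[ 275  177   84  109 8678] ((0.4647713005542755, -0.22537657618522644), (0.06456033885478973, 0.04643959552049637), 72.45490264892578)
```

View pics/w2.png

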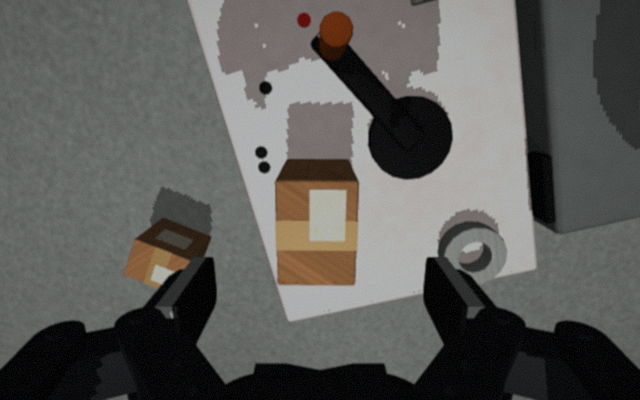

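Carton centred at (0.465,-0.225), yaw 72.5°, between the jaws. Descending.

>>> servo_tool --deltas '[-0.2,0,2,0,0,0,-0.1,0.2,2,0,0,0,0,0,2,0,0,0,0,0,1.2,0,0,0,0,0,0,0,0,0,0,0,0,0,0,0]'

```text
clock: 2.25
position: [0.4743, -0.2303, 0.0719]
ee_rot: [0.006, 0.805, 0.593, 0.006]
contact_force: [-1.0, 0.4, -0.1]
width: 0.0855
```

```bash
python3 - <<'E'
from h import *
st(); plan([.4648,-.2254,.058],72.5,vmax=2)
E
```

```text
t 2.25 p [ 0.4743 -0.2303  0.0719] yaw 72.8 tilt [ 0.018 -0.002 -1.   ] F [-1.   0.4 -0.1] w 0.0855
rows 1 dist 1.7519178510142728
0.2, -1.1, 1.4, 1.0, -0.2, 0.3,
```

>>> servo_tool --deltas '[0.2,-1.0,0.5,1,0,0,0,0,0.8,0,0,0,0,0,0,0,0,0]'

```text
clock: 2.55
position: [0.4664, -0.2263, 0.0608]
ee_rot: [0.001, 0.805, 0.593, 0.002]
contact_force: [-0.7, -0.4, -0.1]
width: 0.0856
```

```bash
python3 - <<'E'
from h import *
st(); plan([.4648,-.2254,.058],72.5,vmax=2)
E
```

```text
t 2.55 p [ 0.4664 -0.2263  0.0608] yaw 72.8 tilt [ 0.004  0.    -1.   ] F [-0.7 -0.4 -0.1] w 0.0856
rows 1 dist 0.32880480579359905
0.0, -0.2, 0.3, 0.2, -0.1, 0.3,
```

>>> servo_tool --deltas '[0,-0.2,0.2,0,0,0,0,0,0,0,0,0,0,0,0,0,0,0,0,0,0,0,0,0,0,0,0,0,0,0,0,0,0,0,0,0,0,0,0,0,0,0,0,0,0,0,0,0]' --jaw 3.5 --grip_force 35

```text
clock: 3.35
position: [0.4643, -0.2257, 0.0591]
ee_rot: [0.001, 0.805, 0.593, 0.002]
contact_force: [0.0, -0.3, 0.2]
width: 0.0455
```

```bash
python3 - <<'E'
from h import *
st(); grab('wrist','w3')
E
```

```text
t 3.35 p [ 0.4643 -0.2257  0.0591] yaw 72.8 tilt [ 0.004 -0.    -1.   ] F [ 0.  -0.3  0.2] w 0.0455
```

View pics/w3.png

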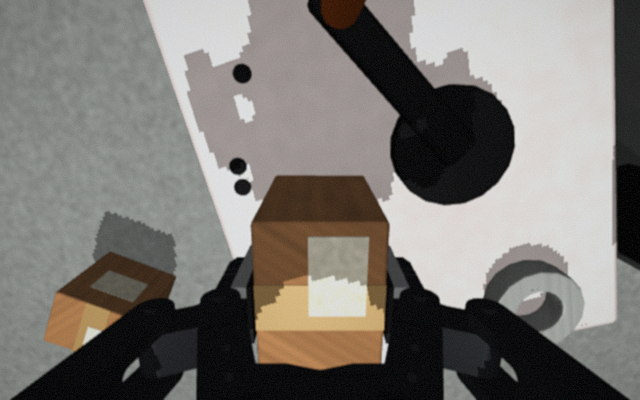

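Carton gripped (45.5 mm). Lifting.

>>> servo_tool --deltas '[0,0,-1.5,0,0,0,0,0,-2.5,0,0,0,0,0,-3,0,0,0,0,0,-3,0,0,0,0,0,-2.5,0,0,0,0,0,0,0,0,0]'

```text
clock: 4.0
position: [0.4616, -0.2241, 0.1845]
ee_rot: [-0.003, 0.805, 0.593, 0.0]
contact_force: [0.3, 0.2, -3.0]
width: 0.0457
```

```bash
python3 - <<'E'
from h import *
st(); grab('side','s1'); st()
z=load('s1'); P=cloud(z); Z=P[...,2]; m2=np.zeros(Z.shape,bool); m2[135:215,245:340]=1
m=m2&(abs(Z-.03)<.004); print(cv2.minAreaRect(P[m][:,:2].astype(np.float32)), m.sum())
plan([.5238,.151,.19],84,vmax=3)
E
```

```text
t 4.0 p [ 0.4616 -0.2241  0.1845] yaw 72.8 tilt [-0.004  0.005 -1.   ] F [ 0.3  0.2 -3. ] w 0.0457
t 4.05 p [ 0.4604 -0.2233  0.1827] yaw 72.8 tilt [-0.007  0.007 -1.   ] F [-0.1  0.6 -3.5] w 0.0457
((0.472928524017334, 0.1559230536222458), (0.17214888334274292, 0.06063561514019966), 82.89295196533203) 184
rows 13 dist 37.97430204912824
2.9, -0.4, -0.0, -0.0, -0.0, -0.9,
2.9, -0.3, -0.0, -0.0, -0.0, -0.9,
2.9, -0.3, -0.0, -0.0, -0.0, -0.9,
2.9, -0.3, -0.0, -0.0, -0.0, -0.9,
2.9, -0.2, -0.0, -0.0, -0.0, -0.9,
2.9, -0.2, -0.0, -0.0, -0.0, -0.9,
2.9, -0.1, -0.0, -0.0, -0.0, -0.9,
2.9, -0.1, -0.0, -0.0, -0.0, -0.9,
2.9, -0.0, -0.0, -0.0, -0.0, -0.9,
2.9, 0.0, -0.1, -0.0, -0.0, -0.9,
2.9, 0.1, -0.1, -0.0, -0.0, -0.9,
2.9, 0.1, -0.1, -0.0, -0.0, -0.9,
2.9, 0.1, -0.1, -0.0, -0.0, -0.9,
```

View pics/s1.png

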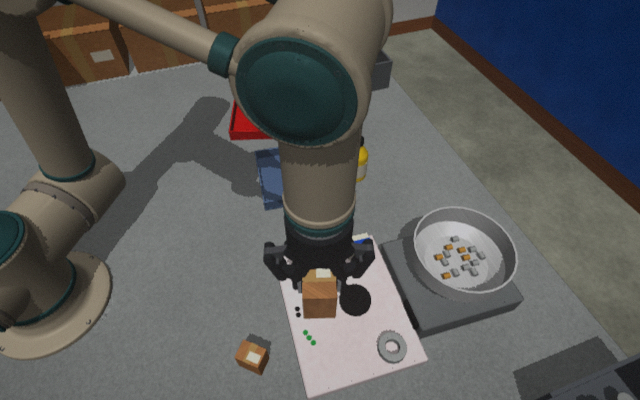

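The carton hangs level in the gripper at (320,295); the green dots are now uncovered at (309,337). Moving to the tray.

>>> servo_tool --deltas '[1.5,-0.2,0,0,0,-0.5,2.5,-0.4,0,0,0,-0.9,2.9,-0.3,0,0,0,-0.9,2.9,-0.3,0,0,0,-0.9,2.9,-0.3,0,0,0,-0.9,2.9,-0.2,0,0,0,-0.9,2.9,-0.2,0,0,0,-0.9,2.9,-0.1,0,0,0,-0.9,2.9,0,0,0,0,-0.9,2.9,0,0,0,0,-0.9,2.9,0,0,0,0,-0.9,2.5,0,0,0,0,-0.9,2,0,0,0,0,-0.9,0.8,0,0,0,0,-0.3,0,0,0,0,0,0,0,0,0,0,0,0]'

```text
clock: 5.65
position: [0.4911, 0.1564, 0.1547]
ee_rot: [-0.031, 0.736, 0.676, -0.017]
contact_force: [-0.4, -0.7, -2.5]
width: 0.0456
```

```bash
python3 - <<'E'
from h import *
st(); grab('side','s2'); grab('wrist','w4'); st()
plan([.5238,.151,.10],84,vmax=2)
E
```

```text
t 5.65 p [0.4911 0.1564 0.1547] yaw 85.0 tilt [-0.067  0.022 -0.998] F [-0.4 -0.7 -2.5] w 0.0456
t 5.75 p [0.4914 0.1559 0.1551] yaw 85.0 tilt [-0.066  0.022 -0.998] F [-0.5  0.5 -2.7] w 0.0457
rows 4 dist 6.409406697632466
-0.1, 0.9, 1.3, -1.0, -0.2, 0.3,
-0.1, 0.9, 1.3, -1.0, -0.2, 0.3,
-0.1, 0.9, 1.3, -1.0, -0.2, 0.3,
-0.0, 0.8, 1.4, -1.0, -0.2, 0.3,
```

View pics/w4.png

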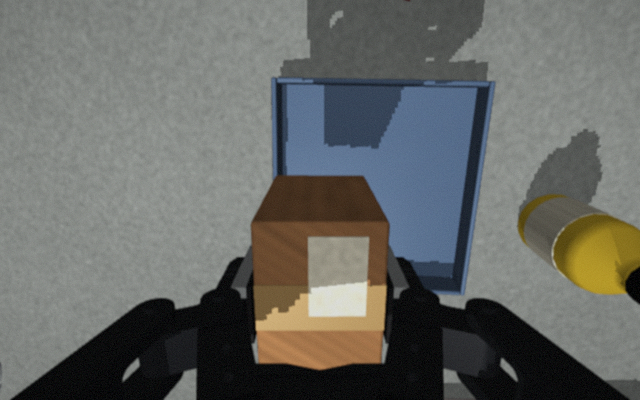

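View pics/s2.png

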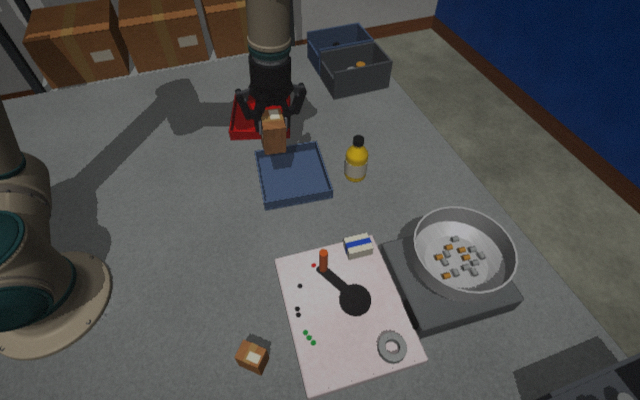

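```bash
python3 - <<'E'
from h import *
z=load('w4')
for u,v in [(273,79),(492,83),(464,293)]: print('rim',onz(z,u,v,.03),p3(z,u,v))
z=load('side0')
c=z['im'][130:220,240:345,::-1]; cv2.imwrite('pics/crop2.png',cv2.resize(c,None,fx=6,fy=6,interpolation=cv2.INTER_CUBIC))
for u,v in [(256,152),(324,144),(331,198),(265,207)]: print('s',onz(z,u,v,.03))
st()
E
```

```text
rim [0.45722098 0.24339651 0.03      ] [0.45703169 0.24346509 0.02900954]
rim [0.61147184 0.22679217 0.03      ] [0.61108365 0.22678494 0.03100729]
rim [0.59575676 0.06223132 0.03      ] [0.59600815 0.06176352 0.0292304 ]
s [0.45800654 0.23874639 0.03      ]
s [0.62733438 0.20869008 0.03      ]
s [0.58211866 0.03808297 0.03      ]
s [0.43681454 0.06295493 0.03      ]
t 5.75 p [0.4914 0.1559 0.1551] yaw 85.0 tilt [-0.066  0.022 -0.998] F [-0.5  0.5 -2.7] w 0.0457
```

View pics/crop2.png

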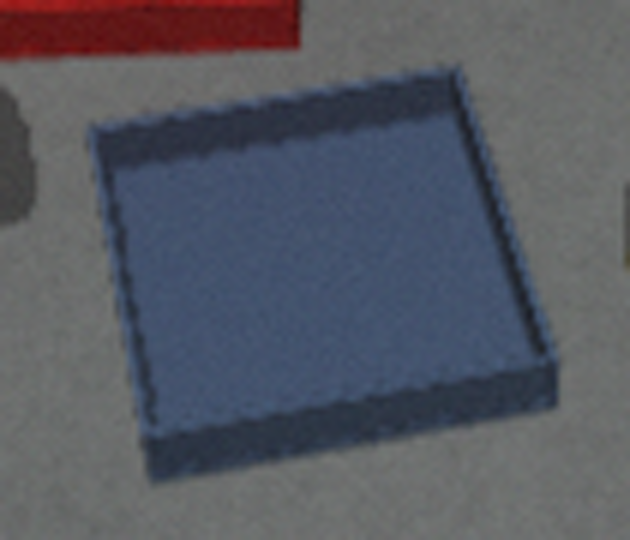

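>>> servo_tool --deltas '[0,0.9,0.8,-1,0,0,0,0.9,0.8,-1,0,0,0,0.9,0.8,-1,0,0,0,0.7,0.8,-0.8,0,0,0,0,0,0,0,0]'

```text
clock: 6.25
position: [0.5254, 0.148, 0.1215]
ee_rot: [-0.004, 0.74, 0.673, 0.006]
contact_force: [-0.8, -0.9, -3.2]
width: 0.0454
```

```bash
python3 - <<'E'
from h import *
st(); plan([.525,.152,.06],84,vmax=2)
E
```

```text
t 6.25 p [0.5254 0.148  0.1215] yaw 84.6 tilt [ 0.004  0.014 -1.   ] F [-0.8 -0.9 -3.2] w 0.0454
rows 4 dist 6.159685238657873
0.1, -0.0, 1.5, 0.0, -0.2, 0.1,
0.1, -0.0, 1.5, 0.0, -0.2, 0.1,
0.1, -0.0, 1.5, 0.0, -0.2, 0.1,
0.1, -0.0, 1.5, 0.0, -0.2, 0.1,
```

>>> servo_tool --deltas '[0.1,0,1.8,0,-0.3,0,0.1,0,1.8,0,-0.3,0,0.1,0,1.5,0,-0.2,0,0,0,1,0,0,0,0,0,0,0,0,0]'

```text
clock: 6.75
position: [0.5269, 0.1478, 0.0614]
ee_rot: [0.002, 0.742, 0.67, 0.002]
contact_force: [-0.3, 0.1, -1.5]
width: 0.0455
```

```bash
python3 - <<'E'
from h import *
st(); plan([.525,.152,.0395],84,vmax=2)
E
```

```text
t 6.75 p [0.5269 0.1478 0.0614] yaw 84.2 tilt [ 0.005 -0.    -1.   ] F [-0.3  0.1 -1.5] w 0.0455
rows 2 dist 2.2404678126929745
0.2, -0.1, 1.1, 0.1, -0.0, 0.1,
0.2, -0.1, 1.1, 0.1, -0.0, 0.1,
```

>>> servo_tool --deltas '[0.2,-0.1,0.7,0.2,0,0,0.1,-0.1,0.5,0,0,0,0,0,0.3,0,0,0,0,0,0.2,0,0,0,0,0,0,0,0,0]'

```text
clock: 7.25
position: [0.5267, 0.151, 0.0454]
ee_rot: [0.001, 0.742, 0.67, 0.002]
contact_force: [-0.1, 0.0, -3.3]
width: 0.0453
```

```bash
python3 - <<'E'
from h import *
st(); plan([.525,.152,.039],84,vmax=2)
E
```

```text
t 7.25 p [0.5267 0.151  0.0454] yaw 84.1 tilt [ 0.005  0.001 -1.   ] F [-0.1  0.  -3.3] w 0.0453
rows 1 dist 0.6692173862040117
0.1, -0.2, 0.6, 0.3, -0.1, 0.1,
```

>>> servo_tool --deltas '[0,0,0.2,0.2,0,0,0,0,0.2,0,0,0,0,0,0.2,0,0,0,0,0,0,0,0,0]'

```text
clock: 7.65
position: [0.5273, 0.1511, 0.0395]
ee_rot: [0.0, 0.742, 0.67, 0.001]
contact_force: [-0.6, -0.8, -2.6]
width: 0.0457
```

>>> servo_tool --deltas '[0,0,0.1,0,0,0,0,0,0,0,0,0]'

```text
clock: 7.85
position: [0.5276, 0.1512, 0.0393]
ee_rot: [0.0, 0.742, 0.67, 0.002]
contact_force: [0.0, -0.2, -1.9]
width: 0.0457
```

>>> servo_tool --deltas '[0,0,0.2,0,0,0,0,0,0,0,0,0]'

```text
clock: 8.05
position: [0.5281, 0.1513, 0.0396]
ee_rot: [0.001, 0.742, 0.67, 0.002]
contact_force: [-0.2, -0.9, -3.7]
width: 0.0455
```

>>> servo_tool --deltas '[0,0,0.3,0,0,0,0,0,0.2,0,0,0]'

```text
clock: 8.25
position: [0.5286, 0.1515, 0.039]
ee_rot: [0.001, 0.742, 0.67, 0.003]
contact_force: [-4.5, -1.4, 14.1]
width: 0.046
```

```bash
python3 - <<'E'
from h import *
st(); grab('scene','sc1'); st()
z=load('sc1'); c=z['im'][160:270,290:410,::-1]; cv2.imwrite('pics/crop3.png',cv2.resize(c,None,fx=5,fy=5,interpolation=cv2.INTER_CUBIC))
E
```

```text
t 8.25 p [0.5286 0.1515 0.039 ] yaw 84.2 tilt [ 0.006  0.002 -1.   ] F [-4.5 -1.4 14.1] w 0.046
t 8.3 p [0.5285 0.1515 0.039 ] yaw 84.2 tilt [ 0.006  0.002 -1.   ] F [-4.  -2.  15.6] w 0.0457
```

View pics/crop3.png

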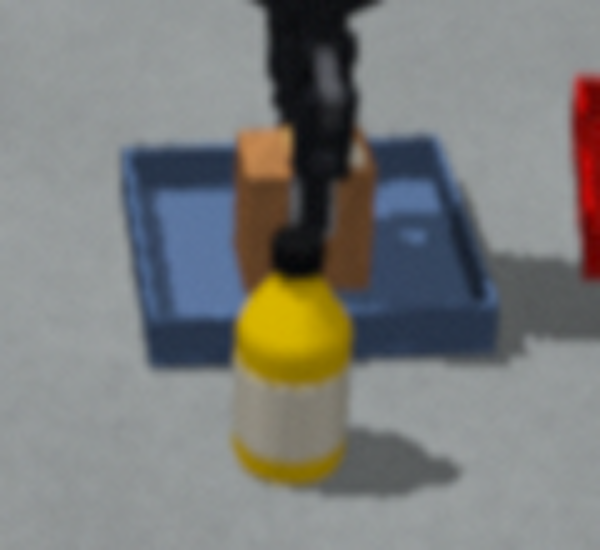

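The carton is resting on the tray floor (contact 15 N). I'll relax, then open.

>>> servo_tool --deltas '[0,0,0,0,0,0,0,0,-0.05,0,0,0]'

```text
clock: 8.5
position: [0.5288, 0.1515, 0.04]
ee_rot: [0.002, 0.742, 0.67, 0.004]
contact_force: [0.1, -0.1, -2.5]
width: 0.045
```

>>> servo_tool --deltas '[0,0,0,0,0,0,0,0,0,0,0,0,0,0,0,0,0,0,0,0,0,0,0,0,0,0,0,0,0,0]' --jaw 8

```text
clock: 9.0
position: [0.5296, 0.1516, 0.0393]
ee_rot: [0.002, 0.742, 0.67, 0.004]
contact_force: [-0.5, 0.2, -0.0]
width: 0.0801
```

>>> servo_tool --deltas '[0,-0.3,-0.5,0,0,0,0,0,-1.5,0,0,0,0,0,-3,0,0,0,0,0,-4,0,0,0,0,0,-4,0,0,0,0,0,-2,0,0,0,0,0,0,0,0,0]'

```text
clock: 9.7
position: [0.523, 0.1515, 0.1953]
ee_rot: [0.001, 0.742, 0.67, 0.002]
contact_force: [0.3, -0.8, -0.7]
width: 0.08
```

```bash
python3 - <<'E'
from h import *
st(); grab('wrist','w5'); 
z=load('w5'); P=cloud(z); Z=P[...,2]; m=(abs(Z-.074)<.006)
n,l,s,c=cv2.connectedComponentsWithStats(m.astype(np.uint8)); k=1+np.argmax(s[1:,4]); print(s[k],Z[l==k].mean(),Z[l==k].std(),cv2.minAreaRect(P[l==k][:,:2].astype(np.float32)))
# post at rest yaw -63.5
ax=np.array([.5396,-.1998]); a=np.radians(116.5); pp=ax+.08*np.array([np.cos(a),np.sin(a)]); print(pp)
plan([*pp,.2],-63.5,vmax=3.5); print(manip.get_state()['qpos'])
E
```

```text
t 9.7 p [0.523  0.1515 0.1953] yaw 84.2 tilt [ 0.004  0.002 -1.   ] F [ 0.3 -0.8 -0.7] w 0.08
[ 297  148   61   80 4712] 0.07366437973075989 0.0007992094353261436 ((0.5302631855010986, 0.1516684889793396), (0.06365132331848145, 0.046298906207084656), 83.99862670898438)
[ 0.50390417 -0.12820525]
rows 19 dist 28.023828586347832
-1.5, 0.1, -0.0, -0.0, -0.0, 7.8,
-1.5, 0.3, -0.0, -0.0, -0.0, 7.8,
-1.4, 0.4, -0.0, -0.0, -0.0, 7.8,
-1.3, 0.6, -0.0, -0.0, -0.0, 7.8,
-1.2, 0.8, -0.0, -0.0, -0.0, 7.8,
-1.1, 1.0, -0.0, -0.0, -0.0, 7.8,
-1.0, 1.1, -0.0, -0.0, -0.0, 7.8,
-0.8, 1.2, -0.0, -0.0, -0.0, 7.8,
-0.6, 1.3, -0.0, -0.0, -0.0, 7.8,
-0.5, 1.4, -0.0, -0.0, -0.0, 7.8,
-0.3, 1.5, -0.0, -0.0, -0.0, 7.8,
-0.1, 1.5, -0.0, -0.0, -0.0, 7.8,
0.1, 1.5, -0.0, -0.0, -0.0, 7.8,
0.3, 1.4, -0.0, -0.0, -0.0, 7.8,
0.5, 1.4, -0.0, -0.0, -0.0, 7.8,
0.7, 1.3, -0.0, -0.0, -0.0, 7.8,
0.9, 1.2, -0.0, -0.0, -0.0, 7.8,
1.0, 1.1, -0.0, -0.0, -0.0, 7.8,
1.2, 0.9, -0.0, -0.0, -0.0, 7.8,
[1.53204509e-01 2.51765435e-01 1.63504002e+00 1.44385691e-03
 1.25243264e+00 2.54380131e-01]
```

View pics/w5.png

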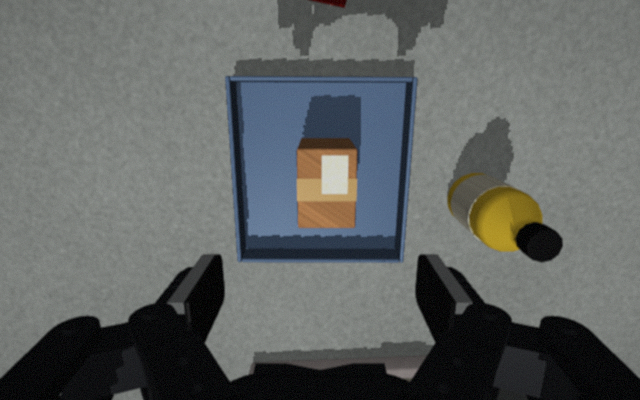

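Wrist view: the carton stands upright at the tray's centre (top at z 0.074, level), released. Next is the post.

```bash
python3 - <<'E'
from h import *
plan([.5039,-.1282,.18],116.5,vmax=3.5)
E
```

```text
rows 9 dist 28.05095712367187
-3.1, 0.1, 0.1, 0.0, -0.0, -3.6,
-3.1, -0.1, 0.1, 0.0, -0.0, -3.6,
-3.1, -0.3, 0.1, 0.0, -0.0, -3.6,
-3.1, -0.5, 0.1, 0.0, -0.0, -3.6,
-3.0, -0.7, 0.2, 0.0, -0.0, -3.6,
-3.0, -0.9, 0.2, 0.0, -0.0, -3.6,
-2.9, -1.0, 0.2, 0.0, -0.0, -3.6,
-2.9, -1.2, 0.2, 0.0, -0.0, -3.6,
-2.8, -1.4, 0.2, 0.0, -0.0, -3.6,
```

>>> servo_tool --deltas '[-3.1,0.1,0,0,0,-3.6,-3.1,-0.1,0,0,0,-3.6,-3.1,-0.3,0,0,0,-3.6,-3.1,-0.5,0,0,0,-3.6,-3,-0.7,0,0,0,-3.6,-3,-0.9,0,0,0,-3.6,-2.9,-1,0,0,0,-3.6,-2.9,-1.2,0,0,0,-3.6,-2.5,-1.2,0,0,0,-3.6,0,0,0,0,0,0]' --jaw 6

```text
clock: 10.75
position: [0.4945, -0.1314, 0.1741]
ee_rot: [-0.015, 0.514, 0.858, -0.004]
contact_force: [-0.3, 0.1, 0.0]
width: 0.0601
```

```bash
python3 - <<'E'
from h import *
st(); grab('wrist','w6'); st()
plan([.5039,-.1282,.12],116.5,vmax=2)
E
```

```text
t 10.75 p [ 0.4945 -0.1314  0.1741] yaw 118.2 tilt [-0.029  0.009 -1.   ] F [-0.3  0.1  0. ] w 0.0601
t 10.8 p [ 0.494  -0.1296  0.1738] yaw 118.1 tilt [-0.03   0.011 -0.999] F [-0.5  0.8 -0.6] w 0.0601
rows 3 dist 5.474339690071052
-0.2, 0.4, 1.8, -0.4, -0.4, 0.6,
-0.1, 0.3, 1.8, -0.4, -0.4, 0.6,
-0.1, 0.3, 1.8, -0.4, -0.4, 0.6,
```

View pics/w6.png

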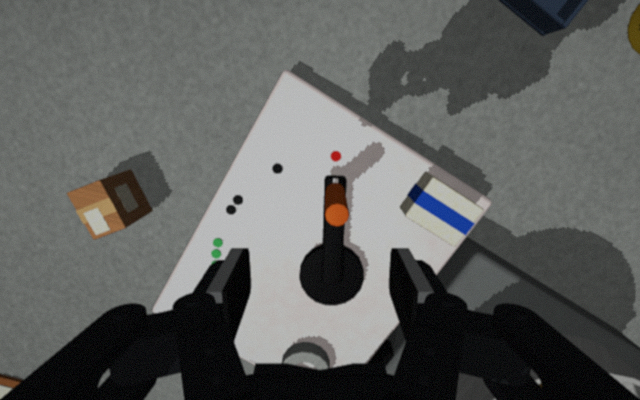

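```bash
python3 - <<'E'
from h import *
z=load('w6'); print(onz(z,337,214,.104),p3(z,337,214))
c=[onz(z,u,v,.024)[:2] for u,v in [(336,156),(277.5,168.5),(234.5,205)]]
from scipy.optimize import least_squares
def f(x): return np.concatenate([c[i]-(x[:2]+.106*np.array([np.cos(x[2]+t),np.sin(x[2]+t)])) for i,t in enumerate([0,.48,.96])])
r=least_squares(f,[.538,-.2,2.04]); print(r.x,np.degrees(r.x[2]),f(r.x)*1000)
E
```

```text
[ 0.50444816 -0.12704956  0.104     ] [ 0.5045358  -0.12718218  0.10351131]
[ 0.54127488 -0.19925722  2.03913814] 116.83400929428299 [ 0.05962164  0.02572232 -0.05818249  0.02944621 -0.00143915 -0.05516853]
```

>>> servo_tool --deltas '[-0.2,0.4,1.8,-0.6,-0.5,0.6,-0.1,0.4,1.6,-0.5,-0.4,0.6,0,0.2,1,-0.2,-0.2,0.3,0,0,0,0,0,0]'

```text
clock: 11.2
position: [0.5004, -0.1225, 0.1239]
ee_rot: [-0.006, 0.527, 0.85, 0.002]
contact_force: [0.6, -0.7, 0.3]
width: 0.0599
```

```bash
python3 - <<'E'
from h import *
st(); grab('wrist','w7'); st()
plan([.5039,-.1282,.062],116.5,vmax=2)
E
```

```text
t 11.2 p [ 0.5004 -0.1225  0.1239] yaw 116.5 tilt [-0.008  0.01  -1.   ] F [ 0.6 -0.7  0.3] w 0.0599
t 11.25 p [ 0.5006 -0.1227  0.1245] yaw 116.5 tilt [-0.007  0.01  -1.   ] F [-0.3  0.2  0.1] w 0.0602
rows 4 dist 6.282727946918458
-0.2, 0.0, 1.6, -0.0, -0.2, -0.0,
-0.2, 0.0, 1.6, -0.0, -0.2, -0.0,
-0.2, 0.0, 1.6, -0.0, -0.2, -0.0,
-0.2, 0.0, 1.6, -0.0, -0.2, -0.0,
```

View pics/w7.png

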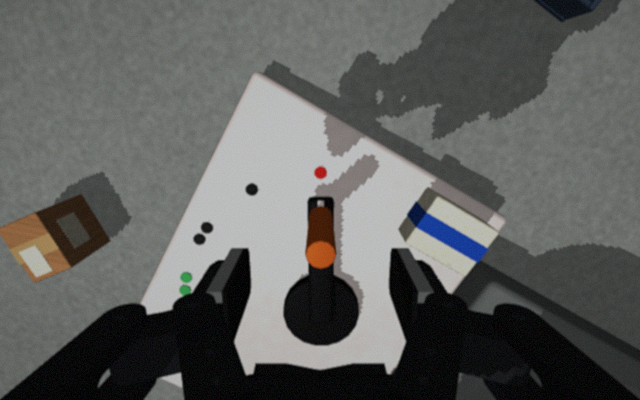

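Post centred laterally at (320,255), between the fingers. The white box is at (455,230) and its top is below the finger depth I'm going to.

>>> servo_tool --deltas '[-0.3,0,1.8,0,-0.2,0,-0.2,0,1.8,0,-0.2,0,-0.1,0,1.2,0,-0.1,0,0,0,0.6,0,0,0,0,0,0,0,0,0]'

```text
clock: 11.75
position: [0.5043, -0.1251, 0.0705]
ee_rot: [-0.001, 0.525, 0.851, 0.001]
contact_force: [-0.3, 0.8, 0.4]
width: 0.0601
```

```bash
python3 - <<'E'
from h import *
st(); plan([.504,-.1277,.064],116.5,vmax=2)
E
```

```text
t 11.75 p [ 0.5043 -0.1251  0.0705] yaw 116.6 tilt [-0.     0.002 -1.   ] F [-0.3  0.8  0.4] w 0.0601
rows 1 dist 0.7060635647798197
-0.2, -0.1, 0.7, 0.0, -0.1, 0.1,
```

>>> servo_tool --deltas '[-0.2,-0.1,0.6,0,0,0,0,0,0,0,0,0,0,0,0,0,0,0,0,0,0,0,0,0,0,0,0,0,0,0,0,0,0,0,0,0,0,0,0,0,0,0,0,0,0,0,0,0,0,0,0,0,0,0]' --jaw 0.8 --grip_force 50

```text
clock: 12.65
position: [0.5036, -0.1283, 0.0659]
ee_rot: [-0.0, 0.525, 0.851, -0.001]
contact_force: [-0.5, -1.6, -1.7]
width: 0.0148
```

```bash
cat >> h.py <<'E'
AX=np.array([.5400,-.1995]); A0=116.6
def dial():
    p,R,s=pose(); v=p[:2]-AX; a=np.degrees(np.arctan2(v[1],v[0]))%360; print('dial est',round(np.radians(a-A0),3),'r',round(np.hypot(*v),4)); return np.radians(a-A0)
def turn(th,n,z=.064,yawoff=0):
    """rows along arc from present"""
    p,R,s=pose(); v=p[:2]-AX; a0=np.arctan2(v[1],v[0])%(2*np.pi); a1=np.radians(A0)+th; r0=np.hypot(*v)
    prev=p; Rc=R
    for i in range(1,n+1):
        a=a0+(a1-a0)*i/n; r=r0+(.08-r0)*i/n; q=np.array([AX[0]+r*np.cos(a),AX[1]+r*np.sin(a),p[2]+(z-p[2])*i/n])
        Rt=down(np.degrees(a)+yawoff); w=(Rc.inv()*Rt).as_rotvec(degrees=True)
        print(', '.join(f'{k:.1f}' for k in np.r_[Rc.inv().apply(q-prev)*100,w])+','); prev=q; Rc=Rt
E
python3 - <<'E'
from h import *
st(); dial(); turn(.48,6)
E
```

```text
t 12.65 p [ 0.5036 -0.1283  0.0659] yaw 116.7 tilt [-0.001 -0.001 -1.   ] F [-0.5 -1.6 -1.7] w 0.0148
dial est 0.008 r 0.0799
-0.0, -0.6, 0.0, -0.1, 0.0, -4.9,
-0.0, -0.6, 0.0, 0.0, 0.0, -4.5,
-0.0, -0.6, 0.0, 0.0, 0.0, -4.5,
-0.0, -0.6, 0.0, 0.0, 0.0, -4.5,
-0.0, -0.6, 0.0, 0.0, 0.0, -4.5,
-0.0, -0.6, 0.0, 0.0, 0.0, -4.5,
```

Post gripped (about 15 mm). Turning.

>>> servo_tool --deltas '[0,-0.6,0,0,0,-4.5,0,-0.6,0,0,0,-4.5,0,-0.6,0,0,0,-4.5,0,-0.6,0,0,0,-4.5]'

```text
clock: 13.05
position: [0.4857, -0.1406, 0.0659]
ee_rot: [0.001, 0.382, 0.924, 0.001]
contact_force: [-1.9, -2.3, -0.8]
width: 0.0149
```

```bash
python3 - <<'E'
from h import *
st(); dial(); turn(.96,8)
E
```

```text
t 13.05 p [ 0.4857 -0.1406  0.0659] yaw 135.0 tilt [ 0.003  0.002 -1.   ] F [-1.9 -2.3 -0.8] w 0.0149
dial est 0.28 r 0.0801
-0.0, -0.7, 0.0, 0.2, 0.1, -2.5,
-0.0, -0.7, 0.0, 0.0, 0.0, -4.9,
-0.0, -0.7, 0.0, 0.0, 0.0, -4.9,
-0.0, -0.7, 0.0, 0.0, 0.0, -4.9,
-0.0, -0.7, 0.0, 0.0, 0.0, -4.9,
-0.0, -0.7, 0.0, 0.0, 0.0, -4.9,
-0.0, -0.7, 0.0, 0.0, 0.0, -4.9,
-0.0, -0.7, 0.0, 0.0, 0.0, -4.9,
```

>>> servo_tool --deltas '[0,-0.7,0,0,0,-3.5,0,-0.7,0,0,0,-4.8,0,-0.7,0,0,0,-4.8,0,-0.7,0,0,0,-4.8,0,-0.7,0,0,0,-4.8,0,-0.7,0,0,0,-4.8]'

```text
clock: 13.65
position: [0.4642, -0.1736, 0.0659]
ee_rot: [0.004, 0.147, 0.989, 0.004]
contact_force: [-0.1, -0.3, -0.6]
width: 0.0144
```

```bash
python3 - <<'E'
from h import *
st(); dial(); turn(1.44,8)
E
```

```text
t 13.65 p [ 0.4642 -0.1736  0.0659] yaw 163.1 tilt [ 0.009  0.007 -1.   ] F [-0.1 -0.3 -0.6] w 0.0144
dial est 0.777 r 0.0801
-0.0, -0.7, 0.0, 0.5, 0.4, -2.7,
-0.0, -0.7, 0.0, 0.0, 0.0, -4.7,
-0.0, -0.7, 0.0, 0.0, 0.0, -4.7,
-0.0, -0.7, 0.0, 0.0, 0.0, -4.7,
-0.0, -0.7, 0.0, 0.0, 0.0, -4.7,
-0.0, -0.7, 0.0, 0.0, 0.0, -4.7,
-0.0, -0.7, 0.0, 0.0, 0.0, -4.7,
-0.0, -0.7, 0.0, 0.0, 0.0, -4.7,
```

>>> servo_tool --deltas '[0,-0.7,0,0.3,0.2,-3.5,0,-0.7,0,0.2,0.2,-4.5,0,-0.7,0,0,0,-4.5,0,-0.7,0,0,0,-4.5,0,-0.7,0,0,0,-4.5]'

```text
clock: 14.15
position: [0.46, -0.2033, 0.0659]
ee_rot: [0.002, -0.044, 0.999, 0.006]
contact_force: [-0.3, 4.0, -1.1]
width: 0.0152
```

```bash
python3 - <<'E'
from h import *
st(); dial(); grab('side','s3'); st(); dial(); turn(1.44,4); print(manip.get_state()['qpos'])
z=load('s3'); c=z['im'][215:400,230:450,::-1]
cv2.imwrite('pics/crop4.png',cv2.resize(c,None,fx=3.6,fy=3.2,interpolation=cv2.INTER_CUBIC)[:600])
E
```

```text
t 14.15 p [ 0.46   -0.2033  0.0659] yaw -175.0 tilt [ 0.003  0.011 -1.   ] F [-0.3  4.  -1.1] w 0.0152
dial est 1.154 r 0.0801
t 14.2 p [ 0.4601 -0.2045  0.0659] yaw -174.8 tilt [ 0.003  0.01  -1.   ] F [ 0.5  2.4 -0.5] w 0.0145
dial est 1.169 r 0.0801
-0.0, -0.5, 0.0, 0.6, 0.2, -2.3,
-0.0, -0.5, 0.0, 0.0, 0.0, -3.9,
-0.0, -0.5, 0.0, 0.0, 0.0, -3.9,
-0.0, -0.5, 0.0, 0.0, 0.0, -3.9,
[-0.5637186   0.32480283  1.89689994  0.01229892  0.92316085 -2.23226463]
```

View pics/crop4.png

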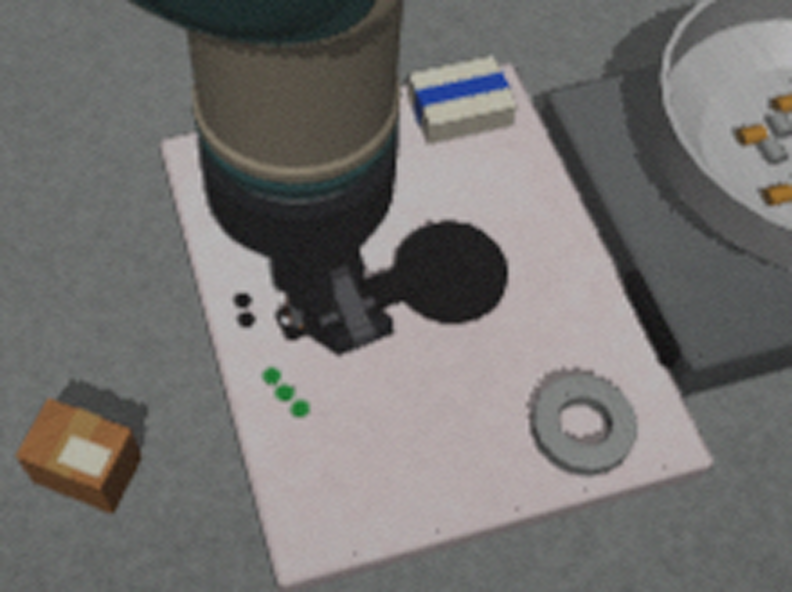

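The lever is following the gripper, now just past the second notch (double dots), with the green dots at crop (285,392). Going on to the third.

>>> servo_tool --deltas '[0,-0.5,0,0.3,0.2,-2.3,0,-0.5,0,0.2,0,-3.8,0,-0.5,0,0,0,-3.5,0,-0.3,0,0,0,-2]'

```text
clock: 14.6
position: [0.4626, -0.2197, 0.0659]
ee_rot: [0.0, -0.145, 0.989, 0.003]
contact_force: [-1.5, -0.3, 0.0]
width: 0.0146
```

```bash
python3 - <<'E'
from h import *
st(); dial(); turn(1.44,1); print(manip.get_state()['qpos'])
E
```

```text
t 14.6 p [ 0.4626 -0.2197  0.0659] yaw -163.4 tilt [-0.     0.005 -1.   ] F [-1.5 -0.3  0. ] w 0.0146
dial est 1.362 r 0.08
-0.0, -0.6, 0.2, 0.3, 0.1, -2.5,
[-0.58250301  0.33588037  1.87810375  0.00550321  0.93076254 -2.44705171]
```

>>> servo_tool --deltas '[0,-0.4,0,0,0,-1.5,0,-0.2,0,0,0,-0.5,0,0,0,0,0,0]'

```text
clock: 14.9
position: [0.4635, -0.2228, 0.0659]
ee_rot: [-0.0, -0.16, 0.987, 0.005]
contact_force: [-1.5, 3.2, 0.2]
width: 0.0148
```

```bash
python3 - <<'E'
from h import *
st(); dial(); turn(1.44,1)
E
```

```text
t 14.9 p [ 0.4635 -0.2228  0.0659] yaw -161.6 tilt [-0.002  0.01  -1.   ] F [-1.5  3.2  0.2] w 0.0148
dial est 1.402 r 0.08
0.0, -0.3, 0.2, 0.6, 0.1, -0.7,
```

>>> servo_tool --deltas '[0,-0.4,0,0,0,-0.7,0,-0.2,0,0,0,0]'

```text
clock: 15.1
position: [0.4642, -0.2253, 0.0658]
ee_rot: [-0.001, -0.165, 0.986, 0.008]
contact_force: [-2.1, 7.6, 3.2]
width: 0.0148
```

```bash
python3 - <<'E'
from h import *
st(); dial(); grab('side','s4'); dial(); grab('wrist','w8'); st(); dial()
z=load('s4'); c=z['im'][215:400,230:450,::-1]
cv2.imwrite('pics/crop5.png',cv2.resize(c,None,fx=3.6,fy=3.2,interpolation=cv2.INTER_CUBIC)[:600])
E
```

```text
t 15.1 p [ 0.4642 -0.2253  0.0658] yaw -161.0 tilt [-0.004  0.015 -1.   ] F [-2.1  7.6  3.2] w 0.0148
dial est 1.434 r 0.08
dial est 1.434 r 0.08
t 15.2 p [ 0.4642 -0.2252  0.0659] yaw -161.0 tilt [-0.004  0.015 -1.   ] F [-2.6  7.2  2.7] w 0.015
dial est 1.434 r 0.08
```

View pics/crop5.png

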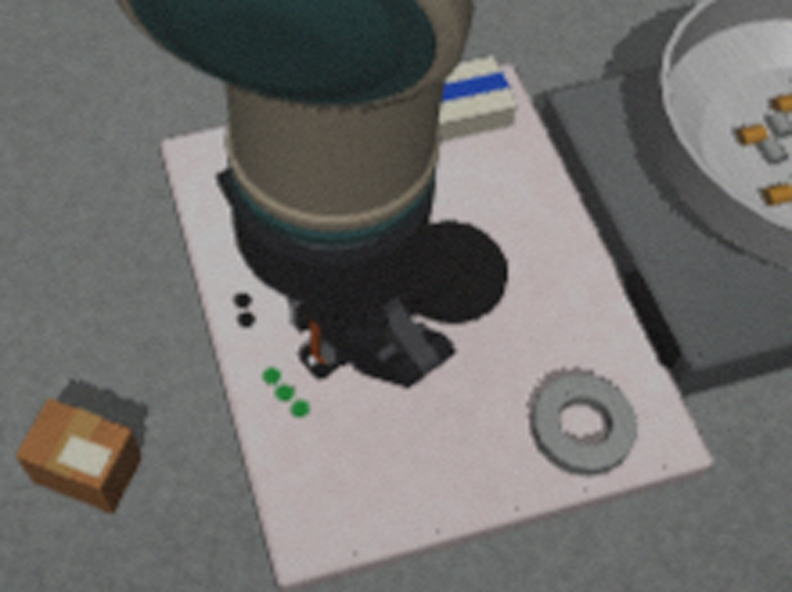

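View pics/w8.png

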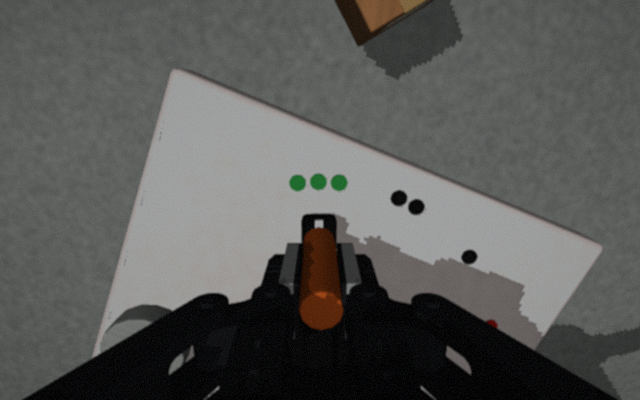

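Wrist view: the lever's tip mark (319,222) lines up with the middle green dot (318,182). The post is firmly in the jaws. I'll check the angle numerically.

```bash
python3 - <<'E'
from h import *
z=load('w8')
g=onz(z,318.5,182,.024); r=onz(z,491,325,.024); b2=onz(z,407.5,202.5,.024); t=onz(z,319,223,.043); pt=onz(z,321.5,313,.104)
for n,p in [('green',g),('b2',b2),('tip',t),('posttop',pt)]:
    v=p[:2]-AX; print(n,p.round(4),np.hypot(*v).round(4),round(np.radians(np.degrees(np.arctan2(v[1],v[0]))%360-A0),3))
st(); dial()
E
```

```text
green [ 0.4408 -0.2338  0.024 ] 0.105 1.439
b2 [ 0.436  -0.1839  0.024 ] 0.1052 0.957
tip [ 0.4561 -0.2285  0.043 ] 0.0887 1.44
posttop [ 0.4652 -0.2254  0.104 ] 0.0791 1.44
t 15.2 p [ 0.4642 -0.2252  0.0659] yaw -161.0 tilt [-0.004  0.015 -1.   ] F [-2.6  7.2  2.7] w 0.015
dial est 1.434 r 0.08
```

```bash
python3 - <<'E'
from h import *
for i in range(4): grab('side','s5')
grab('scene','sc2'); st(); dial()
z=load('s5'); print('bottle',p3(z,357,143))
c=z['im'][90:390,220:540,::-1]; cv2.imwrite('pics/crop6.png',cv2.resize(c,None,fx=2,fy=2))
z=load('sc2'); c=z['im'][150:290,140:420,::-1]; cv2.imwrite('pics/crop7.png',cv2.resize(c,None,fx=2.8,fy=2.8))
E
```

```text
t 15.45 p [ 0.4642 -0.2252  0.0659] yaw -161.0 tilt [-0.004  0.015 -1.   ] F [-1.7  7.6  3.4] w 0.0147
dial est 1.433 r 0.08
bottle [ 0.49432228 -0.23454192  0.46008982]
```

View pics/crop7.png

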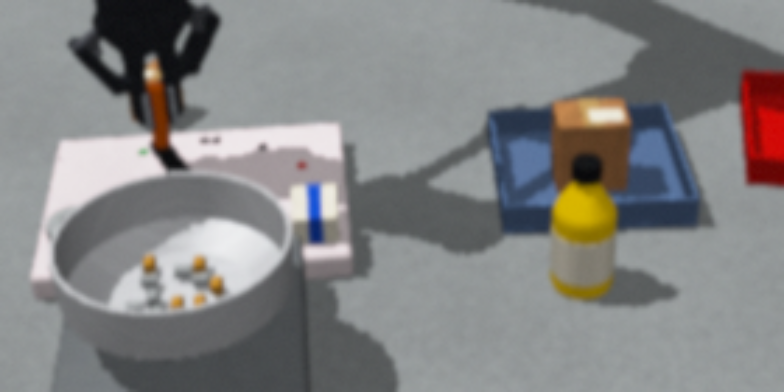

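View pics/crop6.png

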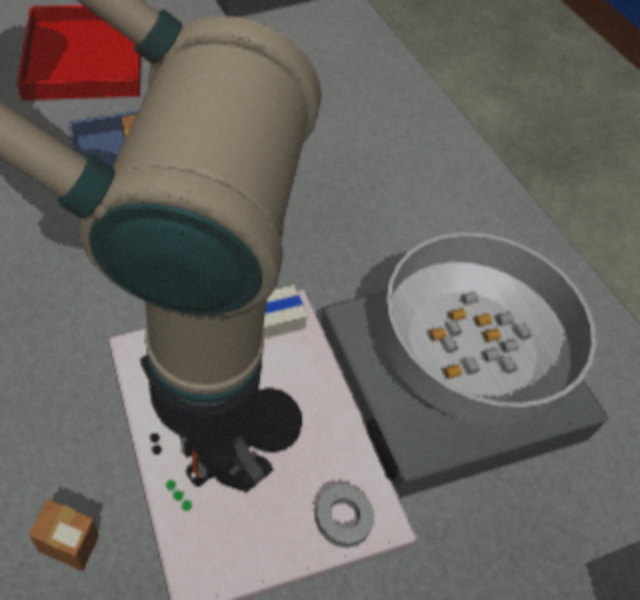

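The carton stands in the blue tray. The bottle, white box and bearing haven't visibly moved, and the dial is steady at about 1.44. Handing in.

```bash
python3 -c "
from h import *
print(manip.sign_off())"
```

```text
the job is handed in; nothing more can be done
None
```

The carton is in the blue-grey tray and the dial is held in the third notch with the post still gripped. I handed the job in at about 15.5 s.

- **Carton:** it stands upright at about (0.530, 0.152), roughly 4 mm from the tray centre I measured, with a level top at 74 mm, and it is released. It touched down at about 15 N. The lever stayed at rest until the carton was clear.
- **Dial:** I turned it by the orange post to the third notch. The wrist image puts the lever tip and post at 1.44 rad, level with the green dots at 1.439. The arm's own position gives 1.433, a 0.007 rad difference. It held steady for the last 0.35 s, with about 7.5 N at the wrist, close to the 7 N given for that notch.
- **Other items:** the last pictures show the bottle, white box and bearing where they were. I judged this by eye. A numeric recheck of the bottle failed because the arm blocked the side camera.

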